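Couple the flask shaker's drive link to its crank pin

ROBOT

A 7-joint arm with a two-finger parallel gripper is mounted at the origin on the work surface. World frame = base frame: x ahead of the robot, y to its left, z up, the work surface at z = 0. Lengths are in m, angles in rad, forces in N, time in s.
With the tool pointing down it reaches from about 0.4 to 0.875 m from the base axis. Payload 19.3 kg.
Tool frame: the origin (TCP) lies at the very end of the fingers, on their centre line; the grasp point (between the pads) lies 19 mm behind it; z points along the fingers, y is the line along which they close (so a half turn about z gives the same grasp; the last joint's range is limited). The gripper opens to 85 mm and grips with 20 to 120 N. Pads are 22 mm wide; open, the fingers measure 114 mm over their backs; the gripper's body (76 mm by 85 mm) begins 54 mm behind the grasp point. The pads swing forward as they close: fully open they stand 13 mm farther back than shut.
Start: joints at [-1.416, 0.521, -0.036, 1.599, 0.021, 1.021, -0.113], TCP at [0.139, 0.609, 0.231] pointing down, gripper open.
Joint ranges: [-2.91, 2.91], [-0.3, 2.13], [-1.5, 1.42], [0.17, 2.43], [-1.26, 4.41], [0.16, 1.93], [-2.52, 2.52]. Speed limits (rad/s): [1.89, 1.89, 2.39, 2.39, 3.01, 3.01, 3.01].

INTERFACE

Orientations are given as a rotation vector (axis times angle).
In Python, from workcell import manip gives the robot as it stands.
- The arm moves only by the tool servo_tool, never from a script. Its argument "plan" is a list that holds one entry, the list of rows, each a list of 6 numbers: the shift along the tool's x, y, z in m, then the turn, a rotation vector about the tool's x, y, z in degrees. A call has 1 to 10 rows; each row shifts and turns the commanded pose from where the row before left it, along the tool's axes as they then stand; what a row does not reach is not made up. A row lasts 1/10 s, in which the tool goes at most 50 mm and 8.59 degrees, less where a joint would pass 70% of its speed; a pose out of reach is approached as far as the arm can. A call is refused whole if a number of a shift passes 0.05 or a number of a turn 8.59, either way. A call with a gripper value outside its range is refused whole. "hand" is the finger opening in m, from 0 to 0.0854, set as the call begins (left out, the last holds). The fingers move at their own pace and stop on an object; the grip force is fixed at half the most. Time passes only in rows, so rows that do not move let the fingers close. It gives the time, the measured TCP pose, the force, the opening and the grip force at its end, in the units of the state.
- manip.observe(): the state, without advancing time (a new reading comes with each control period).
- manip.camera(name): name is "scene" or "top" or "wrist"; returns the picture (384x512x3 uint8, blue, green, red); there is no depth.
- manip.camera_info(name): a dict with "fx", "fy", "cx", "cy" (pixels), "xyz" and "orientation" of the camera in the world. Camera axes: x right, y down, z forward; pixel columns grow to the right and rows downward; lengths in m; the calibration is good to about 2 mm. The wrist camera is an equidistant fisheye: a pixel r from the principal point sees the ray r / f radians off the axis. A picture is of the moment at which its call begins: read the wrist's pose just before it. camera_info takes no time and is no camera call; for the wrist camera it gives the pose at the moment of the call.
- manip.hand_in(): hands the job in; it is judged then, once.
The state is a dict: "time_s": time; "qpos": joint angles; "joint_vel": joint speeds; "tau": joint torques, N m; "eef_pos": TCP position; "tool_rot": TCP orientation; "ft_force": force on the tool from outside, world axes, zero at the start; "ft_torque": the same for the moment, N m; "opening": finger opening in m; "finger_force": force on a finger pad.
Only numpy, scipy, OpenCV 4.12 (cv2) and the standard library are available. Lean on these libraries where they do the work, as an engineer would, in place of code of your own. Each camera call takes 0.05 s, during which the arm holds its last target. There are 200 camera calls.

TASK

Take the flask shaker's blue drive link by its black knob, bring its hook to the brass crank pin and push it home until the orange safety latch snaps shut behind the pin. Then tug the link back gently against the shut latch to prove that it holds, and let go. Feel your way: the crank pin must never take a push or pull of more than about 20 newtons, and everything else on the bench stays where it is.

Things in the scene. Friction and masses are not known exactly. Their poses are not given: they have to be found in the camera images.
- shaker: Flask shaker, fixed to the bench: cream housing 300 x 460 mm, 85 mm high, black fascia with red display on its -x face. Origin: middle of the underside. x runs across the machine, y along the stroke from the drive end (stainless deck, crank disc) to the flask platform, z up. Crank axis at x = 0, y = -150 mm.
- crank_pin (a point): Brass crank pin: upright, round, 10 mm thick, domed top 123 mm above the bench, 18 mm off the axis of the aluminium crank disc (68 mm across, top 100 mm above the bench). This point: on the pin's axis at the height of the link (111 mm). The crank may stand at any angle; its worm gear does not turn by hand, but its slack lets the pin give up to 3 mm along its circle when pushed.
- crank (a joint): Gear slack of the crank disc, rad: -0.08 to 0.08, easily moved between its two stops (18 mm from axis to pin), whichever way the crank stands.
- platform (a joint): Flask platform (aluminium, flasks with blue caps in spring clamps), sliding on two rods along the shaker's y. 0 = mid-stroke, +- 40 mm. It runs freely (about 1 N drag, 1.1 to 2.3 kg) and follows when the link is pulled or pushed; nothing else moves it.
- link_stud (a point): Axis of the upright stud (20 mm steel cap) on the platform's tongue, about which the link swings, at the height of the link (111 mm). At shaker x = 0, y = -10 mm + platform value.
- link (a joint): Swing of the blue drive link (steel bar, 106 to 116 mm above the bench) about its stud: 0 = straight along the shaker's -y, positive = swung out to its -x side (parked 0.48 to 0.75), range -0.3 to 1.0. Slight friction; cannot be lifted. At its free end the hook, whose mouth faces square off the bar, the way it swings as the value falls (shaker's +x at 0).
- hook_seat (a point): Where the axis of a pin lies that touches the slot's closed end: 140 mm from the stud along the bar, mid-thickness (111 mm up); the closed end is 5 mm behind. Slot 11 mm wide at the seat, 13 mm at 24 mm in front, flared to 25 mm at 33 mm in front. A white sprung pad stands 2.4 mm out of the closed end (10 N per mm), so the last 2.4 mm must be pressed in; right against the closed end it takes 24 N, which is too much.
- link_knob (a point): Black upright knob, 19 mm in diameter, free to spin on its screw, standing on the link from 116 to 166 mm above the bench, straight behind the hook: 30 mm from the seat point, away from the mouth. This point: on its axis, 149 mm above the bench; grip it here from above. Fingertips must stay above 125 mm, to clear the pin and hook.
- latch (a joint): Orange sprung latch, a 14.4 mm pawl pivoted at the mouth, stud side of the slot, slanting inwards across it. 0 = shut, on its stop; 0.68 rad = fully aside. Opens inwards only: the entering pin pushes it aside (3 to 7 N); it flips shut only when the pin is within about 1 mm of the closed end, pressed in with 10 to 17 N. Then the pin has about 2.5 mm of play; pulled, the shut latch does not give.
- spanner: Small spanner, 110 mm, lying on the stainless deck of the shaker. Origin under its middle. Leave alone.
- spare_clamp: Spare flask clamp, steel disc 72 mm with four spring wires, 44 mm high, on the bench. Origin under its middle. Leave alone.
- beaker: Glass beaker, 68 mm wide, 90 mm high. Origin under its middle. Leave alone.
- wash_bottle: White wash bottle with blue cap and spout, 72 mm wide, 185 mm high. Origin under its middle. Leave alone.
- amber_bottle: Amber reagent bottle, 90 mm wide, 200 mm high. Origin under its middle. Leave alone.
- spare_flask: Empty conical flask, 84 mm wide, 121 mm high. Origin under its middle. Leave alone.
- cuvette_box: White flat box, 75 x 105 x 35 mm. Origin under its middle. Leave alone.

How it is judged:
On the way, in this order (a step that is already met when the one before it is completed fails the run):
1. the hook is pushed home on the crank pin and the latch has snapped shut behind it (horizontal distance between hook_seat and crank_pin below 0.0045 m and value of joint latch below 0.15 rad), for 0.1 s.
2. the link is tugged back: the pin bears on the shut latch with more than 4 N (all of step 1 and contact force between latch and crank above 4 N), for 0.1 s.
At the end, for the whole second after the job is handed in: The crank pin's axis is within 4.5 mm of the hook's seat point, the latch is shut behind it (below 0.15 rad), the platform is at rest and the link has been let go (all of step 1 and velocity of joint platform between -0.01 and 0.01 m/s); the robot touches nothing.
It fails at once if hook and latch press on the crank with more than 22 N (contact force between link and crank above 22 N).
It fails at once if one of the other things on the bench is moved more than 20 mm (distance of any of spanner, spare_clamp, beaker, wash_bottle, amber_bottle, spare_flask, cuvette_box from where it was at the start of the episode above 0.02 m).
It also fails if it takes over 64 s, if anything falls off the work surface, if the arm or the gripper's body presses on something with over 40 N, if the wrist force passes 120 N, or if a joint passes its speed limit or range.

## Working session

There is one attempt and no reset: what is moved stays moved. The work goes in short steps, Python scripts to look and compute and a tool call to move; the robot and the scene stay as the last step left them, time stands still between calls to the robot, and variables do not carry over. Pictures are saved under pics/ and viewed, at most 10 in all, crops included, and the job is handed in when it is done.

Besides the shell and the picture viewer there is one more tool, called after "Request:" by a JSON object that holds its "fn" and its "kwargs". servo_tool: Moves the arm, as the interface text tells. Its arguments: {"type":"object","properties":{"plan":{"type":"array"},"hand":{"type":"number"}},"required":["plan"]}

```bash
mkdir -p pics; cat > h.py <<'E'
import numpy as np, cv2
from scipy.spatial.transform import Rotation as R
from workcell import manip
def rot(o):
    o=np.array(o,float)
    return o if o.shape==(3,3) else (R.from_rotvec(o).as_matrix() if o.size==3 else R.from_quat(o).as_matrix())
def px2w(info,u,v,z,fish=False):
    a=(u-info['cx'])/info['fx'];b=(v-info['cy'])/info['fy']
    if fish:
        r=np.hypot(a,b); d=np.array([a/r*np.sin(r),b/r*np.sin(r),np.cos(r)]) if r>0 else np.array([0,0,1.])
    else: d=np.array([a,b,1])
    d=rot(info['orientation'])@d; c=np.array(info['xyz'])
    return c+d*(z-c[2])/d[2]
def w2px(info,p):
    q=rot(info['orientation']).T@(np.array(p)-np.array(info['xyz']))
    return info['fx']*q[0]/q[2]+info['cx'],info['fy']*q[1]/q[2]+info['cy']
E
python3 - <<'E'
from h import *
s=manip.observe(); print(s)
for n in ['top','scene','wrist']:
    i=manip.camera_info(n); print(n,i)
    im=manip.camera(n); cv2.imwrite(f'pics/{n}0.png',im)
    if n=='top': cv2.imwrite('pics/top0b.png',cv2.resize(im,(800,600),interpolation=cv2.INTER_CUBIC))
E
```

```text
{'time_s': 0.0, 'qpos': array([-1.41620084,  0.5220338 , -0.03635229,  1.60000837,  0.02119936,
        1.02110611, -0.11280786]), 'joint_vel': array([ 4.11774737e-05, -1.28536818e-03,  4.89602708e-04, -1.09879511e-04,
       -1.28295012e-03, -8.90940303e-05, -1.19278760e-03]), 'tau': array([-1.37760911e-03, -9.27133512e+01,  1.97929412e+00, -3.69931519e+01,
        1.77477073e-02,  8.32164427e-03, -2.99558155e-05]), 'eef_pos': array([0.13926233, 0.60893309, 0.23071299]), 'tool_rot': array([-3.52352757e-01, -3.12170941e+00,  1.83645153e-03]), 'ft_force': array([ 0.05595211, -0.4002572 , -0.85335627]), 'ft_torque': array([ 0.02976928,  0.04560392, -0.07550361]), 'finger_force': 0.0, 'opening': 0.08549855199262382}
top {'fx': 403.8216852269493, 'fy': 403.8216852269493, 'cx': 254.53511793720443, 'cy': 192.53566621415717, 'xyz': array([0.3894803 , 0.06361424, 1.6008367 ]), 'orientation': array([-2.17364714,  2.19346744, -0.11637849])}
scene {'fx': 419.0029375849248, 'fy': 419.0029375849248, 'cx': 259.38976768306065, 'cy': 187.58171120198767, 'xyz': array([ 1.21132185, -0.15785974,  1.23224043]), 'orientation': array([-2.16426898, -1.52347388,  0.45701541])}
wrist {'fx': 297.3186396354542, 'fy': 297.3186396354542, 'cx': 261.15114256722245, 'cy': 191.8137981737449, 'xyz': array([0.06433169, 0.62628645, 0.37334568]), 'orientation': array([2.25882732, 1.80005434, 0.27630174])}
```

View pics/top0b.png

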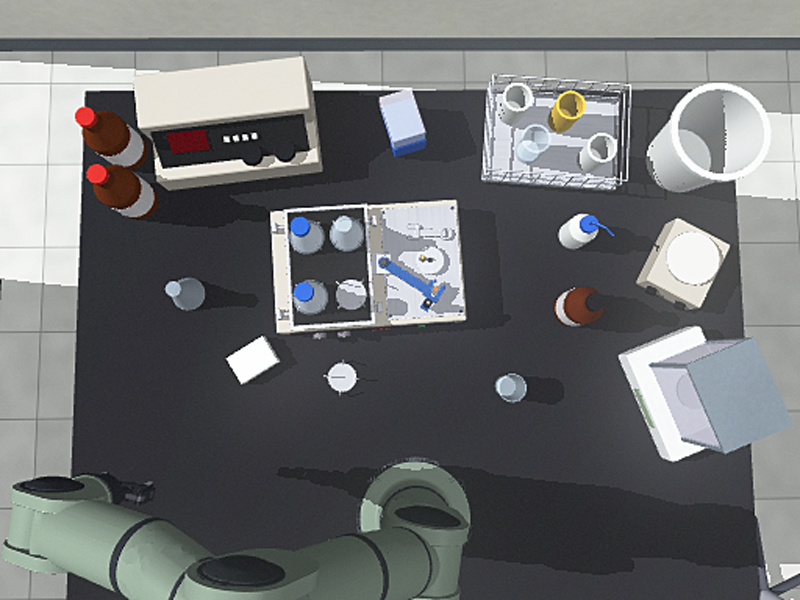

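View pics/scene0.png

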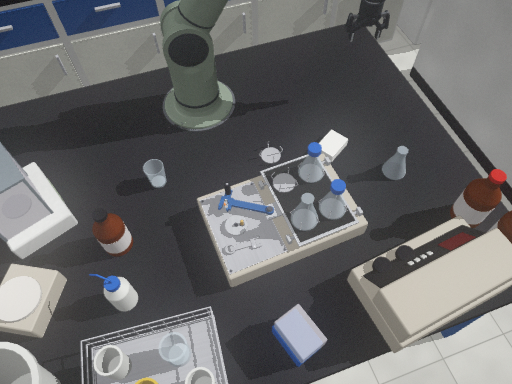

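The top view shows the shaker with its x up the image and y to the left. The stud is near (384,263), the crank disc near (431,261) and the hook/knob near (430,298). I'll enlarge that area.

```bash
python3 - <<'E'
from h import *
a=cv2.imread('pics/top0.png')[120:216,170:306]; 
b=cv2.imread('pics/scene0.png')[165:255,190:300]
cv2.imwrite('pics/c1.png',cv2.resize(a[:,60:136],None,fx=8,fy=6.25,interpolation=cv2.INTER_CUBIC)[:600])
cv2.imwrite('pics/c2.png',cv2.resize(b,None,fx=6.5,fy=6.5,interpolation=cv2.INTER_CUBIC))
i=manip.camera_info('top')
# shaker top corners in full-res top px (from 1.5625x image), z=.085
for u,v in [(271,210),(457,200),(466,320),(277,332)]: print(px2w(i,u/1.5625,v/1.5625,.085))
E
```

```text
[0.75024548 0.34374318 0.085     ]
[ 0.7724988  -0.11054824  0.085     ]
[ 0.47778719 -0.12690113  0.085     ]
[0.45303019 0.32701605 0.085     ]
```

View pics/c1.png

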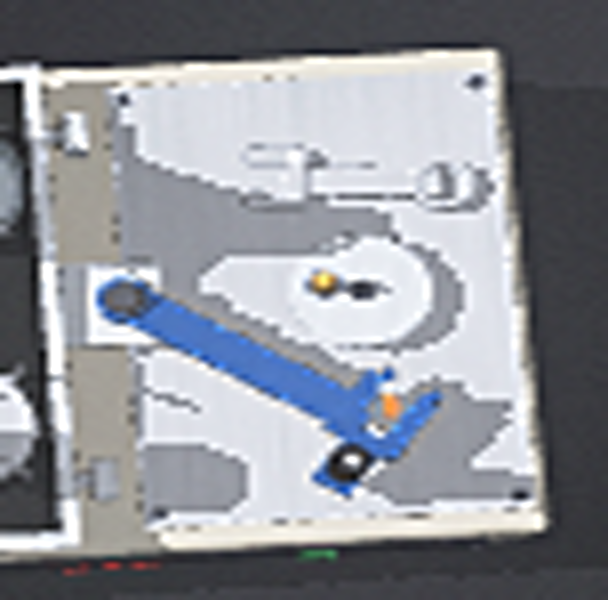

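View pics/c2.png

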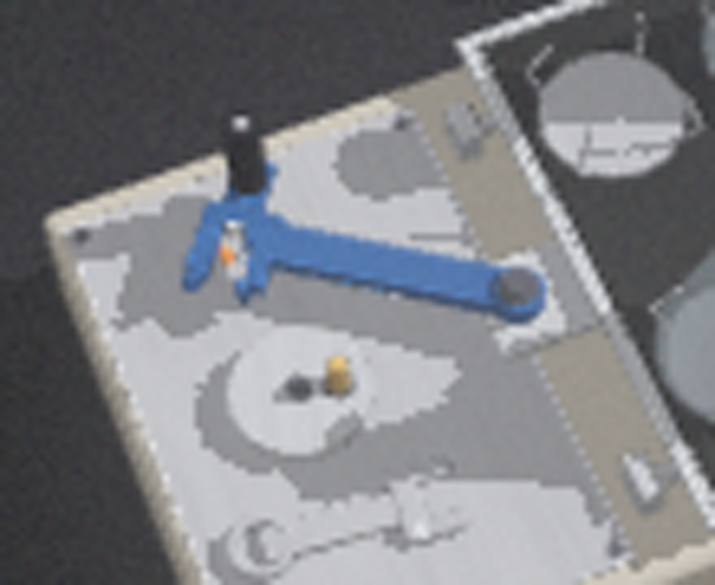

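```bash
cat > geo.py <<'E'
from h import *
i=manip.camera_info('top'); j=manip.camera_info('scene')
T=lambda x,y,z: px2w(i,230+(x+.5)/8-.5,120+(y+.5)/6.25-.5,z)
S=lambda x,y,z: px2w(j,190+(x+.5)/6.5-.5,165+(y+.5)/6.5-.5,z)
for n,t,s,z in [('pin',(322,281),(337,362),.122),('disc',(365,293),(298,388),.1),('stud',(124,298),(518,285),.12),('knob',(350,463),(240,124),.166)]:
    print(n,T(*t,z),S(*s,z))
c=[T(498,52,.085),T(545,530,.085)]
print(c, c[0]-c[1])
E
python3 geo.py
```

```text
pin [ 0.62581121 -0.01970593  0.122     ] [ 0.63093668 -0.02149354  0.122     ]
disc [ 0.62189447 -0.04105855  0.1       ] [ 0.62628758 -0.04023916  0.1       ]
stud [0.61661643 0.07200212 0.12      ] [0.61996425 0.07148038 0.12      ]
knob [ 0.5136705  -0.02834341  0.166     ] [ 0.51900384 -0.03025704  0.166     ]
[array([ 0.77290338, -0.10799421,  0.085     ]), array([ 0.47938923, -0.12484734,  0.085     ])] [0.29351415 0.01685313 0.        ]
```

The pin sits at about (0.628, -0.021), the stud at (0.618, 0.072) and the knob at (0.516, -0.029). The shaker's yaw is about 3°, the platform value about -27 mm and the link angle about 0.63. Next I raise the arm and square the tool to the shaker.

Request:
{"fn": "servo_tool", "kwargs": {"plan": [[[0,0,-0.035,0,0,-8],[0,0,-0.035,0,0,-8]]], "hand": 0.06}}

```text
time_s: 0.35
eef_pos: [0.1391, 0.6087, 0.3014]
tool_rot: [0.094, -3.14, 0.004]
ft_force: [-0.6, 0.8, -0.0]
opening: 0.0604
finger_force: 0.0
```

```bash
cat >> h.py <<'E'
def to(*p):
    s=manip.observe(); M=rot(s['tool_rot'])
    print('tool axes',M.T.round(3).tolist(),'pos',s['eef_pos'].round(4),'t',s['time_s'])
    for q in p: print(q,'shift',(M.T@(np.array(q)-s['eef_pos'])).round(4))
E
python3 -c "
from h import *
to((.40,.38,.30),(.49,-.03,.30))"
```

```text
tool axes [[-0.998, -0.06, 0.0], [-0.06, 0.998, -0.002], [-0.0, -0.002, -1.0]] pos [0.1391 0.6087 0.3014] t 0.35
(0.4, 0.38, 0.3) shift [-0.2467 -0.2439  0.0019]
(0.49, -0.03, 0.3) shift [-0.3119 -0.6586  0.0028]
```

Request:
{"fn": "servo_tool", "kwargs": {"plan": [[[-0.031,-0.03,0,0,0,0],[-0.031,-0.03,0,0,0,0],[-0.031,-0.03,0,0,0,0],[-0.031,-0.03,0,0,0,0],[-0.031,-0.03,0,0,0,0],[-0.031,-0.03,0,0,0,0],[-0.031,-0.03,0,0,0,0],[-0.031,-0.03,0,0,0,0]]]}}

```text
time_s: 1.15
eef_pos: [0.4011, 0.3817, 0.3013]
tool_rot: [0.085, -3.14, 0.0]
ft_force: [0.8, 1.1, -0.5]
opening: 0.0599
finger_force: 0.0
```

Request:
{"fn": "servo_tool", "kwargs": {"plan": [[[-0.007,-0.042,0,0,0,0],[-0.007,-0.042,0,0,0,0],[-0.007,-0.042,0,0,0,0],[-0.007,-0.042,0,0,0,0],[-0.007,-0.042,0,0,0,0],[-0.007,-0.042,0,0,0,0],[-0.007,-0.042,0,0,0,0],[-0.007,-0.042,0,0,0,0],[-0.007,-0.042,0,0,0,0],[-0.003,-0.03,0,0,0,0]]]}}

```text
time_s: 2.15
eef_pos: [0.4882, -0.0235, 0.3013]
tool_rot: [-0.083, 3.14, -0.001]
ft_force: [-0.0, 0.9, -0.7]
opening: 0.0601
finger_force: 0.0
```

```bash
python3 - <<'E'
from h import *
to((.516,-.029,.25))
i=manip.camera_info('wrist'); im=manip.camera('wrist'); cv2.imwrite('pics/w1.png',im)
cv2.imwrite('pics/w1b.png',cv2.resize(im,(800,600),interpolation=cv2.INTER_CUBIC))
import pickle; pickle.dump(i,open('w1.pkl','wb')); print(i)
E
```

```text
tool axes [[-0.999, -0.053, -0.0], [-0.053, 0.999, -0.001], [0.0, -0.001, -1.0]] pos [ 0.4882 -0.0235  0.3013] t 2.15
(0.516, -0.029, 0.25) shift [-0.0274 -0.0069  0.0513]
{'fx': 297.3186396354542, 'fy': 297.3186396354542, 'cx': 261.15114256722245, 'cy': 191.8137981737449, 'xyz': array([ 0.41141676, -0.02749327,  0.44388458]), 'orientation': array([2.00493929, 2.11250628, 0.32520583])}
```

View pics/w1b.png

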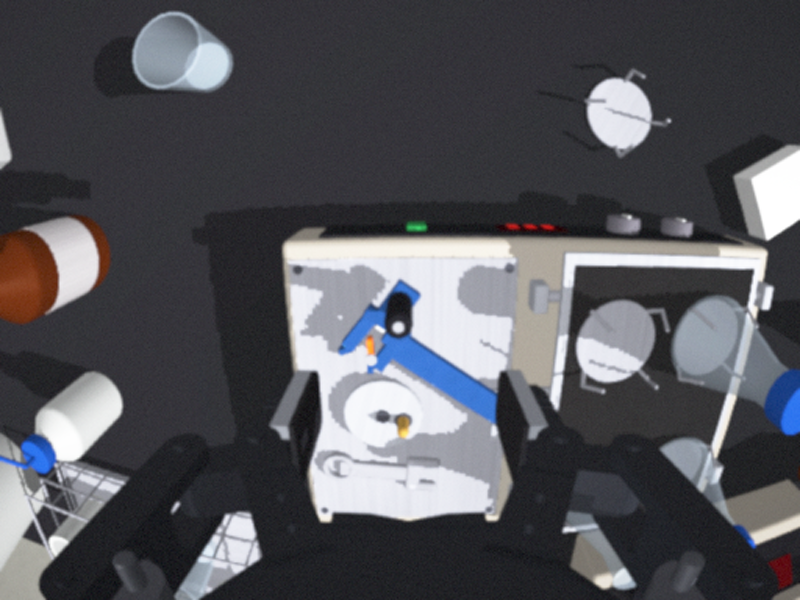

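```bash
python3 - <<'E'
from h import *
import pickle
i=pickle.load(open('w1.pkl','rb'))
f=lambda x,y,z:px2w(i,(x+.5)/1.5625-.5,(y+.5)/1.5625-.5,z,True).round(4)
print('knobtop',f(399,327,.166),'pintop',f(404,420,.122),'disc',f(382,412,.1))
for c in [(286,246),(510,246),(517,262),(288,262),(322,518)]: print(f(*c,.085))
im=cv2.imread('pics/w1.png')[170:300,190:330]
cv2.imwrite('pics/w1c.png',cv2.resize(im,None,fx=4.6,fy=4.6,interpolation=cv2.INTER_CUBIC))
E
```

```text
knobtop [ 0.5176 -0.0282  0.166 ] pintop [ 0.6152 -0.0206  0.122 ] disc [ 0.6221 -0.0395  0.1   ]
[ 0.4845 -0.1224  0.085 ]
[0.4754 0.0567 0.085 ]
[0.4881 0.0639 0.085 ]
[ 0.4977 -0.1208  0.085 ]
[ 0.7714 -0.1006  0.085 ]
```

View pics/w1c.png

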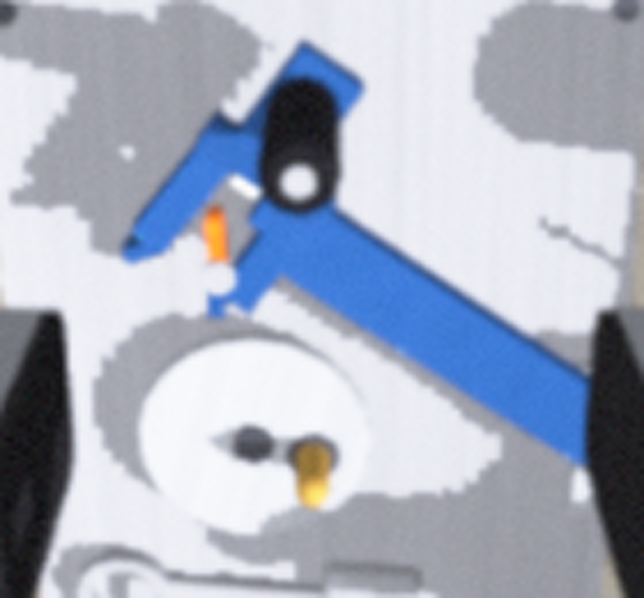

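```bash
python3 - <<'E'
from h import *
import pickle
i=pickle.load(open('w1.pkl','rb'))
f=lambda x,y,z:px2w(i,190+(x+.5)/4.6-.5,170+(y+.5)/4.6-.5,z,True).round(4)
print('pintop',f(315,494,.121),'pinbase',f(311,455,.103),'disc',f(254,435,.1),'knobtop',f(299,182,.166))
d=f(254,435,.1)[:2]
C=d; a=.052
ex=np.array([np.cos(a),np.sin(a)]);ey=np.array([-np.sin(a),np.cos(a)])
P=f(315,494,.121)[:2]
for P in (f(315,494,.121)[:2],f(311,455,.103)[:2]): print('pin rel',(P-C)@ex,(P-C)@ey)
E
```

```text
pintop [ 0.6288 -0.0204  0.121 ] pinbase [ 0.6272 -0.0218  0.103 ] disc [ 0.6231 -0.0387  0.1   ] knobtop [ 0.5177 -0.0287  0.166 ]
pin rel 0.006643466539929711 0.01797899753414619
pin rel 0.004972862056630435 0.016664052417276094
```

Request:
{"fn": "servo_tool", "kwargs": {"plan": [[[-0.0285,-0.007,0,0,0,0],[0,0,0.04,0,0,0],[0,0,0.04,0,0,0],[0,0,0.04,0,0,0],[0,0,0.03,0,0,0],[0,0,0.02,0,0,0],[0,0,0,0,0,0]]]}}

```text
time_s: 2.9
eef_pos: [0.5155, -0.0261, 0.1291]
tool_rot: [0.086, -3.136, 0.0]
ft_force: [-0.1, 0.2, -0.2]
opening: 0.06
finger_force: 0.0
```

Request:
{"fn": "servo_tool", "kwargs": {"plan": [[[0,0,0,0,0,0],[0,0,0,0,0,0],[0,0,0,0,0,0],[0,0,0,0,0,0],[0,0,0,0,0,0],[0,0,0,0,0,0]]], "hand": 0}}

```text
time_s: 3.5
eef_pos: [0.5177, -0.0261, 0.1326]
tool_rot: [-0.085, 3.138, 0.0]
ft_force: [-0.6, -0.1, 8.3]
opening: 0.0175
finger_force: 58.3
```

Request:
{"fn": "servo_tool", "kwargs": {"plan": [[[-0.0007,0.003,0,0,0,0],[-0.0007,0.003,0,0,0,0],[-0.0007,0.0033,0,0,0,0],[-0.0007,0.0033,0,0,0,0],[-0.0007,0.0033,0,0,0,0],[-0.0007,0.0033,0,0,0,0],[-0.0007,0.0033,0,0,0,0],[-0.0007,0.003,0,0,0,0],[0,0.001,0,0,0,0],[0,0,0,0,0,0]]]}}

```text
time_s: 4.5
eef_pos: [0.5221, 0.001, 0.1326]
tool_rot: [-0.086, 3.138, 0.001]
ft_force: [1.1, 1.8, 7.1]
opening: 0.0175
finger_force: 58.3
```

Request:
{"fn": "servo_tool", "kwargs": {"plan": [[[-0.002,0.0003,0,0,0,0],[-0.003,0.0003,0,0,0,0],[-0.003,0.0003,0,0,0,0],[-0.003,0.0003,0,0,0,0],[-0.003,0.0003,0,0,0,0],[-0.003,0.0003,0,0,0,0],[-0.003,0.0002,0,0,0,0],[-0.003,0,0,0,0,0],[-0.001,0,0,0,0,0],[0,0,0,0,0,0]]]}}

```text
time_s: 5.5
eef_pos: [0.5459, 0.004, 0.1326]
tool_rot: [-0.085, 3.138, 0.0]
ft_force: [0.9, -0.2, 7.7]
opening: 0.0176
finger_force: 58.4
```

```bash
python3 - <<'E'
from h import *
to()
s=manip.observe(); a=.052
C=np.array([.6235,-.0395]); d=s['eef_pos'][:2]-C
print('knob rel C (sh)',d@[np.cos(a),np.sin(a)],d@[-np.sin(a),np.cos(a)], s['ft_force'])
i=manip.camera_info('wrist'); im=manip.camera('wrist'); cv2.imwrite('pics/w2.png',im)
t=manip.camera('top');cv2.imwrite('pics/t2.png',t)
import pickle; pickle.dump(i,open('w2.pkl','wb'))
A=cv2.resize(im[150:300,180:340],None,fx=3.7,fy=3.7,interpolation=cv2.INTER_CUBIC)[:555,:400*2]
B=cv2.resize(t[125:210,225:305],None,fx=6,fy=6.53,interpolation=cv2.INTER_CUBIC)[:555]
cv2.imwrite('pics/m2.png',np.hstack([A[:, :400+190],B[:,270:480]]) if 0 else A)
E
```

```text
tool axes [[-0.999, -0.054, -0.002], [-0.054, 0.999, 0.0], [0.002, 0.0, -1.0]] pos [0.5459 0.004  0.1326] t 5.5
knob rel C (sh) -0.0751910854509323 0.047456014809962324 [ 0.91250448 -0.24555625  7.71059966]
```

View pics/m2.png

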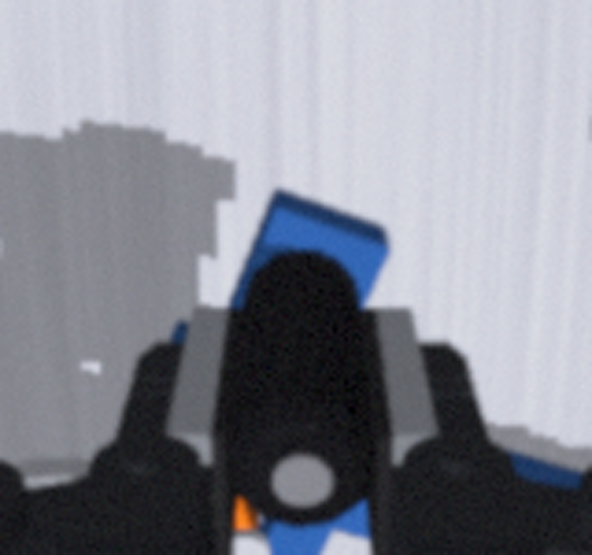

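```bash
python3 - <<'E'
from h import *
import pickle
i=pickle.load(open('w2.pkl','rb'))
print(px2w(i,180+302.5/3.7-.5,150+480.5/3.7-.5,.166,True))
j=manip.camera_info('scene'); im=manip.camera('scene'); cv2.imwrite('pics/s2.png',im)
cv2.imwrite('pics/s2b.png',cv2.resize(im[165:255,190:300],None,fx=6.5,fy=6.5,interpolation=cv2.INTER_CUBIC))
E
```

```text
[0.54371181 0.00376053 0.166     ]
```

View pics/s2b.png

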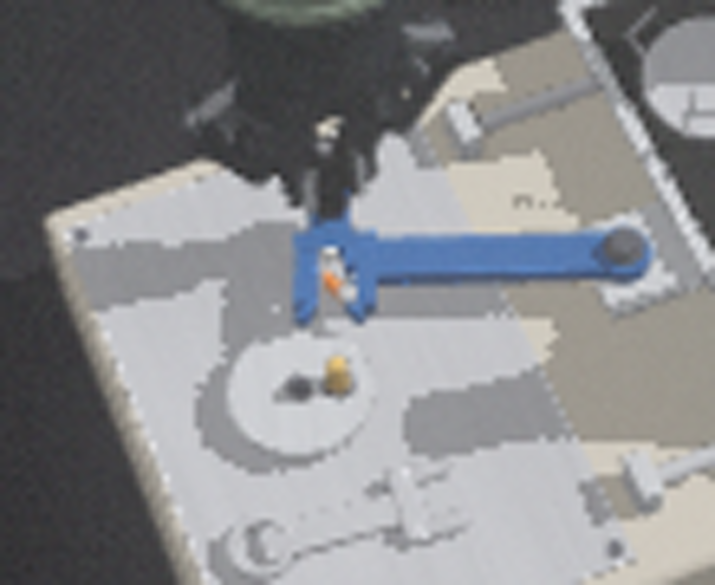

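Request:
{"fn": "servo_tool", "kwargs": {"plan": [[[-0.0015,-0.0015,0,0,0,0],[-0.002,-0.002,0,0,0,0],[-0.002,-0.002,0,0,0,0],[-0.002,-0.002,0,0,0,0],[-0.002,-0.002,0,0,0,0],[-0.002,-0.002,0,0,0,0],[-0.002,-0.0018,0,0,0,0],[-0.002,-0.0016,0,0,0,0],[-0.001,-0.0008,0,0,0,0],[0,0,0,0,0,0]]]}}

```text
time_s: 6.65
eef_pos: [0.5633, -0.0108, 0.1326]
tool_rot: [-0.085, 3.138, 0.0]
ft_force: [-0.6, 0.7, 6.1]
opening: 0.0172
finger_force: 58.4
```

```bash
cat >> h.py <<'E'
def st():
    s=manip.observe(); a=.052
    C=np.array([.6235,-.0395]); d=s['eef_pos'][:2]-C; e=np.array([[np.cos(a),np.sin(a)],[-np.sin(a),np.cos(a)]])
    print('t',s['time_s'],'knob sh mm',(e@d*1e3).round(1),'force sh',(e@s['ft_force'][:2]).round(1))
E
python3 - <<'E'
from h import *
st()
im=manip.camera('scene')
cv2.imwrite('pics/s3b.png',cv2.resize(im[185:240,210:290],None,fx=10,fy=10,interpolation=cv2.INTER_CUBIC))
E
```

```text
t 6.65 knob sh mm [-58.6  31.8] force sh [-0.5  0.8]
```

View pics/s3b.png

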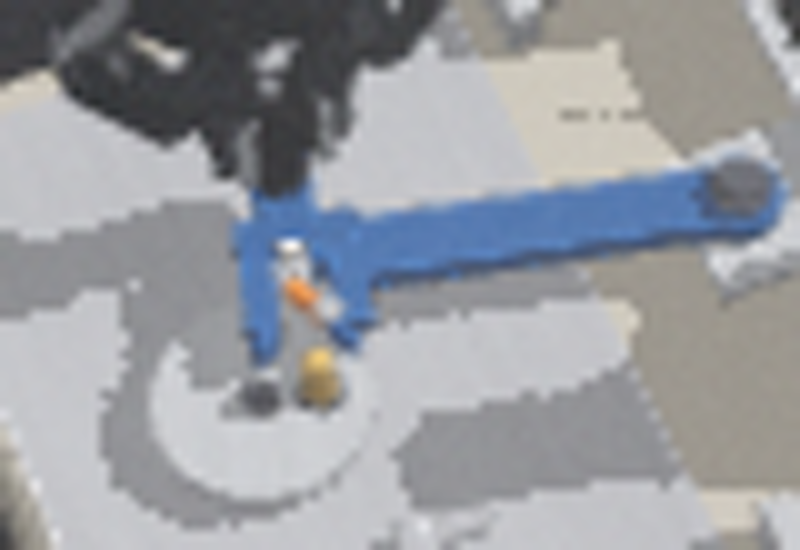

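Request:
{"fn": "servo_tool", "kwargs": {"plan": [[[-0.001,-0.0004,0,0,0,0],[-0.001,-0.0004,0,0,0,0],[-0.001,-0.0004,0,0,0,0],[-0.001,-0.0005,0,0,0,0],[0,0,0,0,0,0]]]}}

```text
time_s: 7.2
eef_pos: [0.5673, -0.0124, 0.1326]
tool_rot: [-0.085, 3.138, 0.0]
ft_force: [-0.1, -0.6, 7.5]
opening: 0.0174
finger_force: 58.4
```

Request:
{"fn": "servo_tool", "kwargs": {"plan": [[[-0.001,-0.0005,0,0,0,0],[-0.001,-0.0005,0,0,0,0],[-0.001,-0.0005,0,0,0,0],[0,0,0,0,0,0]]]}}

```text
time_s: 7.6
eef_pos: [0.5704, -0.0136, 0.1326]
tool_rot: [-0.086, 3.138, 0.0]
ft_force: [0.6, 0.4, 7.1]
opening: 0.0174
finger_force: 58.4
```

```bash
python3 - <<'E'
from h import *
st()
im=manip.camera('scene')
cv2.imwrite('pics/s4b.png',cv2.resize(im[185:240,210:290],None,fx=10,fy=10,interpolation=cv2.INTER_CUBIC))
E
```

```text
t 7.6 knob sh mm [-51.7  28.7] force sh [0.6 0.3]
```

View pics/s4b.png

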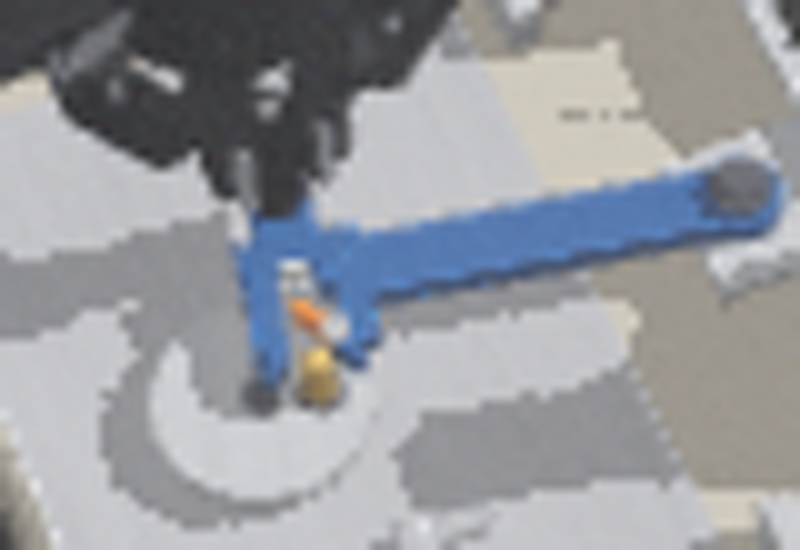

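Request:
{"fn": "servo_tool", "kwargs": {"plan": [[[-0.001,-0.0004,0,0,0,0],[-0.001,-0.0004,0,0,0,0],[-0.001,-0.0004,0,0,0,0],[0,0,0,0,0,0]]]}}

```text
time_s: 8.05
eef_pos: [0.5735, -0.0146, 0.1326]
tool_rot: [-0.085, 3.138, 0.0]
ft_force: [0.4, -0.3, 6.3]
opening: 0.0174
finger_force: 58.4
```

Request:
{"fn": "servo_tool", "kwargs": {"plan": [[[-0.001,-0.0004,0,0,0,0],[-0.001,-0.0004,0,0,0,0],[0,0,0,0,0,0]]]}}

```text
time_s: 8.35
eef_pos: [0.5755, -0.0153, 0.1326]
tool_rot: [-0.086, 3.138, 0.0]
ft_force: [0.6, 0.4, 6.9]
opening: 0.0177
finger_force: 58.4
```

Request:
{"fn": "servo_tool", "kwargs": {"plan": [[[-0.001,-0.0004,0,0,0,0],[-0.001,-0.0004,0,0,0,0],[0,0,0,0,0,0]]]}}

```text
time_s: 8.65
eef_pos: [0.5775, -0.0159, 0.1326]
tool_rot: [-0.086, 3.138, 0.0]
ft_force: [0.5, 0.4, 7.4]
opening: 0.0175
finger_force: 58.4
```

```bash
python3 -c "
from h import *
st()"
```

```text
t 8.65 knob sh mm [-44.7  25.9] force sh [0.5 0.4]
```

Request:
{"fn": "servo_tool", "kwargs": {"plan": [[[-0.001,-0.0004,0,0,0,0],[-0.001,-0.0004,0,0,0,0],[0,0,0,0,0,0]]]}}

```text
time_s: 8.95
eef_pos: [0.5796, -0.0166, 0.1326]
tool_rot: [-0.086, 3.138, 0.0]
ft_force: [0.2, 0.3, 7.0]
opening: 0.018
finger_force: 58.4
```

Request:
{"fn": "servo_tool", "kwargs": {"plan": [[[-0.001,-0.0004,0,0,0,0],[-0.001,-0.0004,0,0,0,0],[0,0,0,0,0,0]]]}}

```text
time_s: 9.25
eef_pos: [0.5816, -0.0173, 0.1326]
tool_rot: [-0.086, 3.138, 0.0]
ft_force: [0.0, 0.7, 5.6]
opening: 0.0174
finger_force: 58.4
```

Request:
{"fn": "servo_tool", "kwargs": {"plan": [[[-0.001,-0.0004,0,0,0,0],[-0.001,-0.0004,0,0,0,0],[0,0,0,0,0,0]]]}}

```text
time_s: 9.55
eef_pos: [0.5835, -0.018, 0.1326]
tool_rot: [-0.086, 3.138, 0.0]
ft_force: [-0.1, 1.2, 7.2]
opening: 0.0174
finger_force: 58.4
```

```bash
python3 - <<'E'
from h import *
st()
im=manip.camera('scene')
cv2.imwrite('pics/s5b.png',cv2.resize(im[185:240,210:290],None,fx=10,fy=10,interpolation=cv2.INTER_CUBIC))
E
```

```text
t 9.55 knob sh mm [-38.8  23.6] force sh [-0.   1.2]
```

Request:
{"fn": "servo_tool", "kwargs": {"plan": [[[-0.001,-0.0003,0,0,0,0],[-0.001,-0.0003,0,0,0,0],[0,0,0,0,0,0]]]}}

```text
time_s: 9.9
eef_pos: [0.5852, -0.019, 0.1326]
tool_rot: [-0.085, 3.139, -0.0]
ft_force: [-2.9, -2.3, 8.6]
opening: 0.0173
finger_force: 58.6
```

Request:
{"fn": "servo_tool", "kwargs": {"plan": [[[-0.001,-0.0003,0,0,0,0],[0,0,0,0,0,0]]]}}

```text
time_s: 10.1
eef_pos: [0.5859, -0.0192, 0.1326]
tool_rot: [-0.085, 3.14, -0.0]
ft_force: [-4.6, -2.0, 10.0]
opening: 0.0175
finger_force: 58.7
```

Request:
{"fn": "servo_tool", "kwargs": {"plan": [[[-0.001,-0.0003,0,0,0,0],[0,0,0,0,0,0]]]}}

```text
time_s: 10.3
eef_pos: [0.5868, -0.0195, 0.1325]
tool_rot: [-0.085, 3.14, -0.0]
ft_force: [-4.4, -2.4, 9.7]
opening: 0.0173
finger_force: 58.8
```

```bash
python3 -c "
from h import *
st()"
```

```text
t 10.3 knob sh mm [-35.6  21.9] force sh [-4.5 -2.1]
```

Request:
{"fn": "servo_tool", "kwargs": {"plan": [[[-0.001,-0.0007,0,0,0,0],[0,0,0,0,0,0]]]}}

```text
time_s: 10.5
eef_pos: [0.588, -0.0201, 0.1325]
tool_rot: [-0.085, 3.14, -0.0]
ft_force: [-4.5, -1.7, 9.6]
opening: 0.0177
finger_force: 58.7
```

Request:
{"fn": "servo_tool", "kwargs": {"plan": [[[-0.001,-0.0005,0,0,0,0],[0,0,0,0,0,0]]]}}

```text
time_s: 10.7
eef_pos: [0.5891, -0.0205, 0.1326]
tool_rot: [-0.085, 3.139, -0.0]
ft_force: [-3.9, -0.8, 8.4]
opening: 0.017
finger_force: 58.7
```

```bash
python3 -c "
from h import *
st()"
```

```text
t 10.7 knob sh mm [-33.4  20.8] force sh [-4.  -0.6]
```

Request:
{"fn": "servo_tool", "kwargs": {"plan": [[[-0.001,-0.0004,0,0,0,0],[0,0,0,0,0,0]]]}}

```text
time_s: 10.9
eef_pos: [0.5901, -0.0208, 0.1326]
tool_rot: [-0.085, 3.139, -0.0]
ft_force: [-4.4, -1.2, 9.7]
opening: 0.0171
finger_force: 58.7
```

Request:
{"fn": "servo_tool", "kwargs": {"plan": [[[-0.001,-0.0003,0,0,0,0],[0,0,0,0,0,0]]]}}

```text
time_s: 11.1
eef_pos: [0.5911, -0.0211, 0.1326]
tool_rot: [-0.085, 3.14, -0.0]
ft_force: [-3.9, -1.6, 9.0]
opening: 0.0174
finger_force: 58.7
```

Request:
{"fn": "servo_tool", "kwargs": {"plan": [[[-0.001,-0.0003,0,0,0,0],[0,0,0,0,0,0]]]}}

```text
time_s: 11.3
eef_pos: [0.592, -0.0214, 0.1326]
tool_rot: [-0.085, 3.14, -0.0]
ft_force: [-3.6, -1.1, 9.6]
opening: 0.0173
finger_force: 58.7
```

```bash
python3 -c "
from h import *
st()"
```

```text
t 11.3 knob sh mm [-30.5  19.7] force sh [-3.7 -0.9]
```

Request:
{"fn": "servo_tool", "kwargs": {"plan": [[[-0.001,-0.0003,0,0,0,0],[0,0,0,0,0,0]]]}}

```text
time_s: 11.5
eef_pos: [0.5931, -0.0217, 0.1326]
tool_rot: [-0.085, 3.14, -0.0]
ft_force: [-5.1, -2.1, 9.6]
opening: 0.0174
finger_force: 58.7
```

Request:
{"fn": "servo_tool", "kwargs": {"plan": [[[-0.001,-0.0003,0,0,0,0],[0,0,0,0,0,0]]]}}

```text
time_s: 11.7
eef_pos: [0.5941, -0.022, 0.1326]
tool_rot: [-0.085, 3.14, -0.0]
ft_force: [-4.2, -2.7, 9.3]
opening: 0.0171
finger_force: 58.7
```

Request:
{"fn": "servo_tool", "kwargs": {"plan": [[[-0.0005,-0.0002,0,0,0,0],[0,0,0,0,0,0]]]}}

```text
time_s: 11.9
eef_pos: [0.5946, -0.0221, 0.1326]
tool_rot: [-0.085, 3.14, -0.0]
ft_force: [-3.5, -2.1, 9.4]
opening: 0.0175
finger_force: 58.7
```

Request:
{"fn": "servo_tool", "kwargs": {"plan": [[[-0.0005,-0.0002,0,0,0,0],[0,0,0,0,0,0]]]}}

```text
time_s: 12.1
eef_pos: [0.595, -0.0223, 0.1326]
tool_rot: [-0.085, 3.14, -0.0]
ft_force: [-5.6, -3.0, 8.8]
opening: 0.0173
finger_force: 58.7
```

```bash
python3 -c "
from h import *
st()"
```

```text
t 12.1 knob sh mm [-27.5  18.7] force sh [-5.7 -2.7]
```

Request:
{"fn": "servo_tool", "kwargs": {"plan": [[[-0.0005,-0.0005,0,0,0,0],[0,0,0,0,0,0]]]}}

```text
time_s: 12.3
eef_pos: [0.5958, -0.0226, 0.1326]
tool_rot: [-0.085, 3.139, -0.0]
ft_force: [-2.9, -0.6, 8.0]
opening: 0.0175
finger_force: 58.6
```

Request:
{"fn": "servo_tool", "kwargs": {"plan": [[[-0.0005,-0.0003,0,0,0,0],[0,0,0,0,0,0]]]}}

```text
time_s: 12.5
eef_pos: [0.5963, -0.0227, 0.1326]
tool_rot: [-0.085, 3.139, 0.0]
ft_force: [-2.6, -0.4, 8.8]
opening: 0.0173
finger_force: 58.6
```

Request:
{"fn": "servo_tool", "kwargs": {"plan": [[[-0.0005,-0.0003,0,0,0,0],[0,0,0,0,0,0]]]}}

```text
time_s: 12.7
eef_pos: [0.597, -0.0229, 0.1326]
tool_rot: [-0.085, 3.139, 0.0]
ft_force: [-2.3, 0.7, 7.7]
opening: 0.0172
finger_force: 58.5
```

```bash
python3 -c "
from h import *
st()"
```

```text
t 12.7 knob sh mm [-25.6  18. ] force sh [-2.3  0.8]
```

Request:
{"fn": "servo_tool", "kwargs": {"plan": [[[-0.0005,-0.0001,0,0,0,0],[0,0,0,0,0,0]]]}}

```text
time_s: 12.9
eef_pos: [0.5974, -0.023, 0.1326]
tool_rot: [-0.085, 3.139, 0.0]
ft_force: [-2.6, 0.6, 8.5]
opening: 0.0174
finger_force: 58.5
```

Request:
{"fn": "servo_tool", "kwargs": {"plan": [[[-0.0005,-0.0001,0,0,0,0],[0,0,0,0,0,0]]]}}

```text
time_s: 13.1
eef_pos: [0.5979, -0.0231, 0.1326]
tool_rot: [-0.085, 3.139, 0.0]
ft_force: [-1.9, 0.4, 8.0]
opening: 0.0176
finger_force: 58.5
```

Request:
{"fn": "servo_tool", "kwargs": {"plan": [[[-0.0005,-0.0001,0,0,0,0],[0,0,0,0,0,0]]]}}

```text
time_s: 13.3
eef_pos: [0.5984, -0.0232, 0.1326]
tool_rot: [-0.085, 3.139, -0.0]
ft_force: [-2.3, -0.6, 8.1]
opening: 0.0172
finger_force: 58.5
```

```bash
python3 -c "
from h import *
st()"
```

```text
t 13.3 knob sh mm [-24.2  17.5] force sh [-2.3 -0.4]
```

Request:
{"fn": "servo_tool", "kwargs": {"plan": [[[-0.0005,-0.0001,0,0,0,0],[0,0,0,0,0,0]]]}}

```text
time_s: 13.5
eef_pos: [0.5989, -0.0233, 0.1326]
tool_rot: [-0.085, 3.139, 0.0]
ft_force: [-2.8, -0.3, 8.2]
opening: 0.0172
finger_force: 58.5
```

Request:
{"fn": "servo_tool", "kwargs": {"plan": [[[-0.0004,-0.0001,0,0,0,0],[0,0,0,0,0,0]]]}}

```text
time_s: 13.7
eef_pos: [0.5993, -0.0234, 0.1326]
tool_rot: [-0.085, 3.139, 0.0]
ft_force: [-2.2, -0.4, 8.0]
opening: 0.0171
finger_force: 58.5
```

Request:
{"fn": "servo_tool", "kwargs": {"plan": [[[-0.0004,-0.0001,0,0,0,0],[0,0,0,0,0,0]]]}}

```text
time_s: 13.9
eef_pos: [0.5998, -0.0234, 0.1326]
tool_rot: [-0.085, 3.139, 0.0]
ft_force: [-2.0, -0.9, 7.9]
opening: 0.0175
finger_force: 58.5
```

Request:
{"fn": "servo_tool", "kwargs": {"plan": [[[-0.0004,-0.0001,0,0,0,0],[0,0,0,0,0,0]]]}}

```text
time_s: 14.1
eef_pos: [0.6002, -0.0235, 0.1326]
tool_rot: [-0.085, 3.139, 0.0]
ft_force: [-2.3, -1.3, 7.8]
opening: 0.0174
finger_force: 58.5
```

Request:
{"fn": "servo_tool", "kwargs": {"plan": [[[-0.0004,-0.0001,0,0,0,0],[0,0,0,0,0,0]]]}}

```text
time_s: 14.3
eef_pos: [0.6006, -0.0236, 0.1326]
tool_rot: [-0.085, 3.139, -0.0]
ft_force: [-2.0, -1.4, 8.1]
opening: 0.0171
finger_force: 58.5
```

Request:
{"fn": "servo_tool", "kwargs": {"plan": [[[-0.0004,-0.0001,0,0,0,0],[0,0,0,0,0,0]]]}}

```text
time_s: 14.5
eef_pos: [0.601, -0.0237, 0.1326]
tool_rot: [-0.085, 3.139, -0.0]
ft_force: [-2.2, -0.5, 7.5]
opening: 0.0176
finger_force: 58.5
```

```bash
python3 -c "
from h import *
st()"
```

```text
t 14.5 knob sh mm [-21.6  16.9] force sh [-2.3 -0.4]
```

Request:
{"fn": "servo_tool", "kwargs": {"plan": [[[-0.0004,-0.0001,0,0,0,0],[0,0,0,0,0,0]]]}}

```text
time_s: 14.7
eef_pos: [0.6015, -0.0238, 0.1326]
tool_rot: [-0.085, 3.139, -0.0]
ft_force: [-1.5, -1.6, 7.1]
opening: 0.0171
finger_force: 58.5
```

Request:
{"fn": "servo_tool", "kwargs": {"plan": [[[-0.0004,-0.0001,0,0,0,0],[0,0,0,0,0,0]]]}}

```text
time_s: 14.9
eef_pos: [0.6019, -0.0239, 0.1326]
tool_rot: [-0.085, 3.139, -0.0]
ft_force: [-1.1, -1.4, 6.8]
opening: 0.0174
finger_force: 58.5
```

Request:
{"fn": "servo_tool", "kwargs": {"plan": [[[-0.0004,-0.0001,0,0,0,0],[0,0,0,0,0,0]]]}}

```text
time_s: 15.1
eef_pos: [0.6023, -0.0239, 0.1326]
tool_rot: [-0.085, 3.139, -0.0]
ft_force: [-1.0, -0.1, 7.1]
opening: 0.0174
finger_force: 58.5
```

Request:
{"fn": "servo_tool", "kwargs": {"plan": [[[-0.0003,-0.0001,0,0,0,0],[0,0,0,0,0,0]]]}}

```text
time_s: 15.3
eef_pos: [0.6024, -0.024, 0.1326]
tool_rot: [-0.085, 3.139, 0.0]
ft_force: [-2.8, -0.2, 7.9]
opening: 0.0176
finger_force: 58.5
```

Request:
{"fn": "servo_tool", "kwargs": {"plan": [[[-0.0003,-0.0001,0,0,0,0],[0,0,0,0,0,0]]]}}

```text
time_s: 15.5
eef_pos: [0.6027, -0.024, 0.1326]
tool_rot: [-0.085, 3.139, 0.0]
ft_force: [-3.3, 0.0, 8.2]
opening: 0.0175
finger_force: 58.6
```

Request:
{"fn": "servo_tool", "kwargs": {"plan": [[[-0.0003,0,0,0,0,0],[0,0,0,0,0,0]]]}}

```text
time_s: 15.7
eef_pos: [0.6028, -0.024, 0.1326]
tool_rot: [-0.085, 3.14, 0.0]
ft_force: [-5.1, -0.4, 9.0]
opening: 0.0173
finger_force: 58.6
```

```bash
python3 -c "
from h import *
st()"
```

```text
t 15.7 knob sh mm [-19.9  16.5] force sh [-5.1 -0.2]
```

Request:
{"fn": "servo_tool", "kwargs": {"plan": [[[-0.0004,0,0,0,0,0],[0,0,0,0,0,0]]]}}

```text
time_s: 15.9
eef_pos: [0.6031, -0.0241, 0.1326]
tool_rot: [-0.085, 3.14, 0.0]
ft_force: [-4.9, -0.5, 9.8]
opening: 0.0173
finger_force: 58.7
```

Request:
{"fn": "servo_tool", "kwargs": {"plan": [[[-0.0004,0,0,0,0,0],[0,0,0,0,0,0]]]}}

```text
time_s: 16.1
eef_pos: [0.6033, -0.0241, 0.1326]
tool_rot: [-0.085, 3.14, 0.0]
ft_force: [-6.8, -1.0, 10.3]
opening: 0.0173
finger_force: 58.9
```

Request:
{"fn": "servo_tool", "kwargs": {"plan": [[[-0.0003,0,0,0,0,0],[0,0,0,0,0,0]]]}}

```text
time_s: 16.3
eef_pos: [0.6034, -0.0241, 0.1325]
tool_rot: [0.085, -3.14, -0.0]
ft_force: [-7.6, -0.6, 12.1]
opening: 0.0174
finger_force: 58.9
```

```bash
python3 -c "
from h import *
st()"
```

```text
t 16.3 knob sh mm [-19.3  16.5] force sh [-7.6 -0.2]
```

Request:
{"fn": "servo_tool", "kwargs": {"plan": [[[-0.0004,0,0,0,0,0],[0,0,0,0,0,0]]]}}

```text
time_s: 16.5
eef_pos: [0.6037, -0.0241, 0.1325]
tool_rot: [0.085, -3.14, -0.0]
ft_force: [-8.3, -1.5, 12.5]
opening: 0.017
finger_force: 59.0
```

Request:
{"fn": "servo_tool", "kwargs": {"plan": [[[-0.0004,0,0,0,0,0],[0,0,0,0,0,0]]]}}

```text
time_s: 16.7
eef_pos: [0.6039, -0.0241, 0.1325]
tool_rot: [0.085, -3.14, -0.0]
ft_force: [-10.5, -0.8, 13.6]
opening: 0.0175
finger_force: 59.1
```

Request:
{"fn": "servo_tool", "kwargs": {"plan": [[[-0.0003,0,0,0,0,0],[0,0,0,0,0,0]]]}}

```text
time_s: 16.9
eef_pos: [0.604, -0.0242, 0.1325]
tool_rot: [0.085, -3.139, 0.0]
ft_force: [-11.4, -1.0, 13.7]
opening: 0.0175
finger_force: 59.1
```

```bash
python3 -c "
from h import *
st()"
```

```text
t 16.9 knob sh mm [-18.6  16.3] force sh [-11.4  -0.4]
```

Request:
{"fn": "servo_tool", "kwargs": {"plan": [[[-0.0003,0,0,0,0,0],[0,0,0,0,0,0]]]}}

```text
time_s: 17.1
eef_pos: [0.6042, -0.0242, 0.1325]
tool_rot: [0.085, -3.139, 0.0]
ft_force: [-12.2, -2.0, 14.8]
opening: 0.0179
finger_force: 59.2
```

Request:
{"fn": "servo_tool", "kwargs": {"plan": [[[-0.0003,0,0,0,0,0],[0,0,0,0,0,0]]]}}

```text
time_s: 17.3
eef_pos: [0.6043, -0.0242, 0.1325]
tool_rot: [0.085, -3.139, 0.0]
ft_force: [-13.1, -0.8, 15.5]
opening: 0.0171
finger_force: 59.3
```

Request:
{"fn": "servo_tool", "kwargs": {"plan": [[[-0.0002,0,0,0,0,0],[0,0,0,0,0,0]]]}}

```text
time_s: 17.5
eef_pos: [0.6044, -0.0242, 0.1324]
tool_rot: [0.085, -3.139, 0.0]
ft_force: [-14.1, -1.4, 16.0]
opening: 0.0172
finger_force: 59.3
```

```bash
python3 -c "
from h import *
st()"
```

```text
t 17.5 knob sh mm [-18.2  16.3] force sh [-14.1  -0.7]
```

Request:
{"fn": "servo_tool", "kwargs": {"plan": [[[-0.0003,0,0,0,0,0],[0,0,0,0,0,0]]]}}

```text
time_s: 17.7
eef_pos: [0.6046, -0.0242, 0.1324]
tool_rot: [0.085, -3.138, 0.0]
ft_force: [-15.0, -1.2, 16.9]
opening: 0.018
finger_force: 59.4
```

Request:
{"fn": "servo_tool", "kwargs": {"plan": [[[-0.0002,0,0,0,0,0],[0,0,0,0,0,0]]]}}

```text
time_s: 17.9
eef_pos: [0.6047, -0.0242, 0.1324]
tool_rot: [0.085, -3.138, 0.0]
ft_force: [-15.6, -1.2, 17.0]
opening: 0.0173
finger_force: 59.5
```

Request:
{"fn": "servo_tool", "kwargs": {"plan": [[[-0.0002,0,0,0,0,0],[0,0,0,0,0,0]]]}}

```text
time_s: 18.1
eef_pos: [0.6048, -0.0242, 0.1324]
tool_rot: [0.085, -3.138, 0.0]
ft_force: [-15.1, -1.3, 18.1]
opening: 0.0175
finger_force: 59.5
```

```bash
python3 -c "
from h import *
st()"
```

```text
t 18.1 knob sh mm [-17.8  16.3] force sh [-15.2  -0.5]
```

Request:
{"fn": "servo_tool", "kwargs": {"plan": [[[-0.0003,0,0,0,0,0],[0,0,0,0,0,0],[0,0,0,0,0,0]]]}}

```text
time_s: 18.4
eef_pos: [0.605, -0.0242, 0.1324]
tool_rot: [0.085, -3.138, 0.0]
ft_force: [-16.6, -1.7, 16.8]
opening: 0.0175
finger_force: 59.6
```

Request:
{"fn": "servo_tool", "kwargs": {"plan": [[[0.0008,0,0,0,0,0],[0.0008,0,0,0,0,0],[0.0008,0,0,0,0,0],[0.0008,0,0,0,0,0],[0.0008,0,0,0,0,0],[0,0,0,0,0,0]]]}}

```text
time_s: 19.0
eef_pos: [0.6029, -0.024, 0.1326]
tool_rot: [-0.085, 3.139, 0.0]
ft_force: [-4.3, -0.9, 9.0]
opening: 0.0173
finger_force: 58.6
```

```bash
python3 -c "
from h import *
st()"
```

```text
t 19.0 knob sh mm [-19.8  16.5] force sh [-4.4 -0.6]
```

Request:
{"fn": "servo_tool", "kwargs": {"plan": [[[0.0005,0.0001,0,0,0,0],[0.0005,0.0001,0,0,0,0],[0,0,0,0,0,0]]]}}

```text
time_s: 19.3
eef_pos: [0.6022, -0.024, 0.1326]
tool_rot: [-0.085, 3.139, -0.0]
ft_force: [-1.2, -0.6, 6.5]
opening: 0.0173
finger_force: 58.4
```

Request:
{"fn": "servo_tool", "kwargs": {"plan": [[[0.0005,0.0001,0,0,0,0],[0.0005,0.0001,0,0,0,0],[0,0,0,0,0,0]]]}}

```text
time_s: 19.6
eef_pos: [0.6014, -0.0238, 0.1326]
tool_rot: [-0.085, 3.138, -0.0]
ft_force: [-0.2, 0.5, 6.2]
opening: 0.0172
finger_force: 58.4
```

Request:
{"fn": "servo_tool", "kwargs": {"plan": [[[0.0005,0.0001,0,0,0,0],[0.0005,0.0001,0,0,0,0],[0,0,0,0,0,0]]]}}

```text
time_s: 19.9
eef_pos: [0.6005, -0.0235, 0.1326]
tool_rot: [-0.086, 3.138, 0.0]
ft_force: [1.8, -0.1, 5.1]
opening: 0.0169
finger_force: 58.4
```

Request:
{"fn": "servo_tool", "kwargs": {"plan": [[[0.0005,0.0001,0,0,0,0],[0,0,0,0,0,0]]]}}

```text
time_s: 20.1
eef_pos: [0.6, -0.0234, 0.1326]
tool_rot: [-0.086, 3.138, 0.0]
ft_force: [1.1, 0.0, 5.4]
opening: 0.0173
finger_force: 58.4
```

```bash
python3 -c "
from h import *
st()"
```

```text
t 20.1 knob sh mm [-22.7  17.3] force sh [ 1.1 -0. ]
```

Request:
{"fn": "servo_tool", "kwargs": {"plan": [[[0.0005,0.0001,0,0,0,0],[0,0,0,0,0,0]]]}}

```text
time_s: 20.3
eef_pos: [0.5995, -0.0233, 0.1327]
tool_rot: [-0.085, 3.138, 0.0]
ft_force: [0.8, -0.7, 6.2]
opening: 0.0175
finger_force: 58.4
```

Request:
{"fn": "servo_tool", "kwargs": {"plan": [[[0.0005,0.0001,0,0,0,0],[0,0,0,0,0,0]]]}}

```text
time_s: 20.5
eef_pos: [0.599, -0.0233, 0.1327]
tool_rot: [-0.085, 3.138, 0.0]
ft_force: [1.2, -0.1, 5.6]
opening: 0.0172
finger_force: 58.4
```

Request:
{"fn": "servo_tool", "kwargs": {"plan": [[[0.0005,0.0001,0,0,0,0],[0,0,0,0,0,0]]]}}

```text
time_s: 20.7
eef_pos: [0.5987, -0.0232, 0.1326]
tool_rot: [-0.085, 3.138, -0.0]
ft_force: [3.1, -0.3, 7.4]
opening: 0.0175
finger_force: 58.5
```

```bash
python3 -c "
from h import *
st()"
```

```text
t 20.7 knob sh mm [-23.9  17.5] force sh [ 3.1 -0.5]
```

Request:
{"fn": "servo_tool", "kwargs": {"plan": [[[0.0005,0.0001,0,0,0,0],[0,0,0,0,0,0]]]}}

```text
time_s: 20.9
eef_pos: [0.5984, -0.0232, 0.1327]
tool_rot: [-0.085, 3.137, -0.0]
ft_force: [4.5, -0.6, 5.2]
opening: 0.0175
finger_force: 58.5
```

Request:
{"fn": "servo_tool", "kwargs": {"plan": [[[0.0005,0,0,0,0,0],[0,0,0,0,0,0]]]}}

```text
time_s: 21.1
eef_pos: [0.5982, -0.0231, 0.1327]
tool_rot: [-0.086, 3.136, -0.0]
ft_force: [5.6, -0.3, 5.3]
opening: 0.0176
finger_force: 58.4
```

Request:
{"fn": "servo_tool", "kwargs": {"plan": [[[0.0005,0,0,0,0,0],[0,0,0,0,0,0]]]}}

```text
time_s: 21.3
eef_pos: [0.598, -0.0231, 0.1327]
tool_rot: [-0.086, 3.136, -0.0]
ft_force: [9.0, -0.0, 3.7]
opening: 0.0175
finger_force: 58.4
```

```bash
python3 -c "
from h import *
st()"
```

```text
t 21.3 knob sh mm [-24.6  17.7] force sh [ 8.9 -0.5]
```

The latch holds at 9 N. I keep the pull on briefly, then relax it and release.

Request:
{"fn": "servo_tool", "kwargs": {"plan": [[[0.0003,0,0,0,0,0],[0,0,0,0,0,0],[0,0,0,0,0,0],[0,0,0,0,0,0]]]}}

```text
time_s: 21.7
eef_pos: [0.5979, -0.0231, 0.1327]
tool_rot: [-0.086, 3.136, -0.0]
ft_force: [9.1, -0.6, 2.9]
opening: 0.017
finger_force: 58.4
```

Request:
{"fn": "servo_tool", "kwargs": {"plan": [[[-0.0008,0,0,0,0,0],[-0.0008,0,0,0,0,0],[-0.0008,-0.0001,0,0,0,0],[-0.0008,-0.0001,0,0,0,0],[0,0,0,0,0,0],[0,0,0,0,0,0]]]}}

```text
time_s: 22.3
eef_pos: [0.5998, -0.0233, 0.1326]
tool_rot: [-0.085, 3.138, -0.0]
ft_force: [-0.1, -1.2, 10.2]
opening: 0.0171
finger_force: 59.1
```

```bash
python3 -c "
from h import *
st()"
```

```text
t 22.3 knob sh mm [-22.9  17.4] force sh [-0.2 -1.1]
```

Request:
{"fn": "servo_tool", "kwargs": {"plan": [[[0,0,0,0,0,0],[0,0,0,0,0,0],[0,0,0,0,0,0],[0,0,0,0,0,0],[0,0,0,0,0,0],[0,0,0,0,0,0]]], "hand": 0.06}}

```text
time_s: 22.9
eef_pos: [0.599, -0.0233, 0.1313]
tool_rot: [0.085, -3.14, 0.0]
ft_force: [-0.8, 0.5, -0.6]
opening: 0.0601
finger_force: 0.0
```

Request:
{"fn": "servo_tool", "kwargs": {"plan": [[[0,0,-0.01,0,0,0],[0,0,-0.02,0,0,0],[0,0,-0.03,0,0,0],[0,0,-0.03,0,0,0],[0,0,-0.03,0,0,0],[0,0,-0.03,0,0,0],[0,0,-0.02,0,0,0],[0,0,0,0,0,0]]]}}

```text
time_s: 23.7
eef_pos: [0.6, -0.0235, 0.3048]
tool_rot: [-0.085, 3.136, 0.0]
ft_force: [-0.9, -0.2, 0.4]
opening: 0.0599
finger_force: 0.0
```

Request:
{"fn": "servo_tool", "kwargs": {"plan": [[[0.02,0,0,0,0,0],[0.03,0,0,0,0,0],[0.03,0,0,0,0,0],[0.02,0,0,0,0,0],[0,0,0,0,0,0],[0,0,0,0,0,0]]]}}

```text
time_s: 24.3
eef_pos: [0.4992, -0.0286, 0.3016]
tool_rot: [-0.086, 3.14, 0.0]
ft_force: [0.1, 0.5, 0.8]
opening: 0.06
finger_force: 0.0
```

```bash
python3 - <<'E'
from h import *
import pickle
st()
# knob top: white screw cap on dark, image code check
i=manip.camera_info('wrist'); im=manip.camera('wrist'); cv2.imwrite('pics/w9.png',im)
h=cv2.cvtColor(im,cv2.COLOR_BGR2HSV)
for n,lo,hi in [('orange',(5,150,120),(17,255,255)),('brass',(18,110,80),(30,255,255))]:
    m=cv2.inRange(h,lo,hi); k,l,s,c=cv2.connectedComponentsWithStats(m)
    print(n,[(s[a,4],c[a].round(1),px2w(i,*c[a],.116,True)[:2].round(4)) for a in range(1,k) if s[a,4]>3])
E
```

```text
t 24.3 knob sh mm [-123.6   17.3] force sh [0.1 0.5]
orange [(np.int32(4), array([ 13.5, 160.5]), array([ 0.4975, -0.3939])), (np.int32(622), array([ 13.4, 177.2]), array([ 0.5233, -0.3998])), (np.int32(21), array([264.9, 274.5]), array([ 0.639 , -0.0163]))]
brass []
```

```bash
python3 -c "
from workcell import manip
print(manip.hand_in())"
```

```text
the job is handed in; nothing more can be done
None
```

I pushed the hook home on the crank pin with about 16.6 N at the wrist, and the latch held a 9 N tug. I then released the knob, backed the arm clear and handed the job in at about 24 s. The hand-in returned no verdict. I had no pictures left to look at the shut latch, so that it snapped shut rests on the tug and an orange-pixel check from the wrist camera.

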